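Turn over a leaf of the veneer sample book

ROBOT

A 6-joint arm with a two-finger parallel gripper is mounted at the origin on the work surface. World frame = base frame: x ahead of the robot, y to its left, z up, the work surface at z = 0. Lengths are in m, angles in degrees, forces in N, time in s.
With the tool pointing down it reaches from about 0.25 to 0.725 m from the base axis. Payload 9.7 kg.
Tool frame: the origin (TCP) lies midway between the tips of the shut fingers; the grasp point (between the pads) lies 19 mm behind it (bot.pinch_z is the distance from the TCP to the grasp point, in m); z points along the fingers, y is the direction in which the jaws open and shut (so a half turn about z gives the same grasp; the last joint's range is limited). The gripper opens to 85 mm and grips with 20 to 120 N. Pads are 22 mm wide; open, the fingers measure 114 mm over their backs; the gripper's body (76 mm by 85 mm) begins 54 mm behind the grasp point. The pads swing forward as they close: fully open they stand 13 mm farther back than shut.
Start: joints at [71.562, 4.979, 10.078, 95.1, 0, 90], TCP at [0.174, 0.522, 0.231] pointing down, gripper open.
Joint ranges: [-179.16, 179.16], [-48.56, 103.87], [-65.8, 70.77], [-126.05, 130.52], [-82.76, 87.17], [-180, 180]. Speed limits (degrees/s): [127.2, 127.2, 147.25, 180, 180, 180].

INTERFACE

Orientations are given as [roll, pitch, yaw] about the fixed x, y, z axes, in that order (R = Rz(yaw) Ry(pitch) Rx(roll)).
In Python, from workcell import bot, imaging gives the robot as it stands.
- The arm moves only by the tool servo_tool, never from a script. Its argument "moves" is a list that holds one entry, the list of rows, each a list of 7 numbers: the turn, a rotation vector about the tool's x, y, z in rad, then the shift along the tool's x, y, z in cm, then the finger opening in cm, from 0 to 8.54. A call has 1 to 12 rows; each row shifts and turns the pose as measured when the row begins, along the tool's axes as they then stand; what a row does not reach is not made up. A row lasts 1/12 s, in which the tool goes at most 41.7 mm and 7.16 degrees, less where a joint would pass 70% of its speed; a pose out of reach is approached as far as the arm can. A call is refused whole if a number of a shift passes 4.17 or a number of a turn 0.125, either way. A call with a gripper value outside its range is refused whole. The fingers move at their own pace and stop on an object; "force" is the grip in N (left out, the last holds). Time passes only in rows, so rows that do not move let the fingers close. It gives the time, the measured TCP pose, the force and the opening at its end, in the units of the state.
- bot.get_obs(): the state, without advancing time (a new reading comes with each control period).
- imaging.camera(name): name is "scene" or "top" or "wrist"; returns the picture (420x560x3 uint8, blue, green, red); there is no depth.
- imaging.calibration(name): a dict with "fx", "fy", "cx", "cy" (pixels), "camera_from_world" (4x4, takes a point from world to camera coordinates). Camera axes: x right, y down, z forward; pixel columns grow to the right and rows downward; lengths in m; the calibration is good to about 2 mm. A picture is of the moment at which its call begins: read the wrist's pose just before it. calibration takes no time and is no camera call; for the wrist camera it gives the pose at the moment of the call.
- bot.job_done(): hands the job in, once; it reports no verdict.
The state is a dict: "time": time; "q": joint angles; "qd": joint speeds; "joint_efforts": joint torques, N m; "ee_pos": TCP position; "tcp_rot": TCP orientation; "wrist_force": force on the tool from outside, world axes, zero at the start; "torque": the same for the moment, N m; "opening": finger opening in m.
Only numpy, scipy, OpenCV 4.12 (cv2) and the standard library are available. Lean on these libraries where they do the work, as an engineer would, in place of code of your own. Each camera call takes 0.05 s, during which the arm holds its last target.

TASK

On the saleroom table a veneer sample book lies open with its one stiff wooden leaf half raised and a small carton standing on the empty cover. With the fingertips, first push the carton gently off that cover, until it stands wholly on the table, then swing the leaf over the spine and push it down until it lies flat on that cover. Only push, with the fingers: do not pinch, lift or topple the carton, do not squeeze or strike the leaf, and leave all the other things on the table where they are.

Things in the scene. Friction and masses are not known exactly. Their poses are not given: they have to be found in the camera images.
- book: Open sample book, fixed to the table: two stiff grey covers 5 mm thick side by side with a spine rod between them. Origin: on the table under the middle of the spine. x axis along the spine, z up. Each cover is 150 mm along x; the leaf's own cover covers y from 8 to 158 mm, the empty cover y from -8 to -158 mm. The spine rod and its end blocks are at most 12 mm high.
- spine_mid (a point): Middle of the hinge line (the spine rod), 8.5 mm above the table; the leaf turns about the book's x axis through this point.
- leaf (a joint): Angle of the leaf about the spine, rad: 0 = flat on its own cover (book +y side), 1.57 = upright, 3.14 = flat on the empty cover (book -y side), where it stops. It starts half raised, between 0.5 and 0.9. The hinge is stiff: the leaf stays at whatever angle it is left, and about 1.5 to 3 N across the leaf at its free edge moves it. It cannot be moved off the spine.
- leaf_edge (a point): Middle of the free edge of the leaf, 145 mm from the hinge line. The leaf is a plywood board 5 mm thick (half on each side of the plane through the hinge line), 130 mm along the spine, with thin veneer swatches on both faces. The point's axes turn with the leaf: x along the spine, y from the spine to the free edge.
- carton: Small closed cardboard carton with a dark lid, 92 mm (its x) by 42 mm (its y), 38 mm high, 0.11 to 0.22 kg, loose, standing on the empty cover of the book. Origin: centre of its underside; z up. Its long side lies roughly along the spine.
- carton_mid (a point): Centre of the carton, 19 mm above its underside.
- mug: Bystander: white mug, 76 mm wide, 90 mm high, handle on its +y side; stands off the book's -x end, on the leaf's side. Origin at centre of underside.
- spool: Bystander: paper spool standing on end, 48 mm wide, 90 mm high; stands off the book's +x end, on the leaf's side. Origin at centre of underside.
- tape: Bystander: roll of tape lying flat, 90 mm wide, 25 mm high, off the book's +x end, on the empty cover's side. Origin at centre of underside.
- tallbox: Bystander: dark upright box 55 x 55 mm, 120 mm high, off the book's -x end, on the empty cover's side. Origin at centre of underside.
- jar: Bystander: amber glass jar, 64 mm wide, 80 mm high, to the robot's left. Origin at centre of underside.
- stapler: Bystander: stapler, 130 x 35 mm, 44 mm high, to the robot's left. Origin at centre of underside.
- weight: Bystander: brass paperweight with a knob, 52 mm wide, 55 mm high, to the robot's right. Origin at centre of underside.
There are look-alikes about, which are no part of the job. Leave any purple or yellow look-alike of the carton alone.

How it is judged:
By the outcome, as a careful person would: the job done as asked, in the order asked, and still so for the second after the job is handed in, with the robot touching nothing.
It also fails if it takes over 59 s, if anything falls off the work surface, if the arm or the gripper's body presses on something with over 40 N, if the wrist force passes 120 N, or if a joint passes its speed limit or range.

## Working session

There is one attempt and no reset: what is moved stays moved. The work goes in short steps, Python scripts to look and compute and a tool call to move; the robot and the scene stay as the last step left them, time stands still between calls to the robot, and variables do not carry over. Pictures are saved under pics/ and viewed, and the job is handed in when it is done.

Besides the shell and the picture viewer there is one more tool, called after ">>>" in YAML: its name, and indented under it one key for each argument. servo_tool: Moves the arm, as the interface text tells. Its arguments: {"type":"object","properties":{"moves":{"type":"array","items":{"type":"array","items":{"type":"array","items":{"type":"number"}}}},"force":{"type":"number"}},"required":["moves"]}

```bash
mkdir -p pics; ls
python3 - <<'E'
from workcell import bot, imaging
import cv2
for n in ("scene","top","wrist"):
    im=imaging.camera(n); cv2.imwrite(f"pics/{n}0.png",im)
print(bot.get_obs())
E
```

```text
pics
{'time': 0.15, 'q': array([7.15617447e+01, 5.00550826e+00, 1.00449570e+01, 9.51001050e+01,
       1.70179474e-04, 9.00010634e+01]), 'qd': array([ 0.02376503, -0.13006103,  0.19261557,  0.01200344, -0.01427169,
       -0.0746935 ]), 'joint_efforts': array([ 3.09304287e-04, -5.20760000e+01,  4.65043545e+01,  1.39395599e-02,
       -2.75121749e-06, -2.83108756e-05]), 'ee_pos': array([0.17389871, 0.52159847, 0.23073079]), 'tcp_rot': array([-1.79939344e+02, -1.69053635e-04,  1.61560681e+02]), 'wrist_force': array([ 0.2574191 , -0.04441954,  0.09126766]), 'torque': array([-0.02159081,  0.02624926,  0.01412737]), 'opening': 0.08585932290800775}
```

View pics/scene0.png

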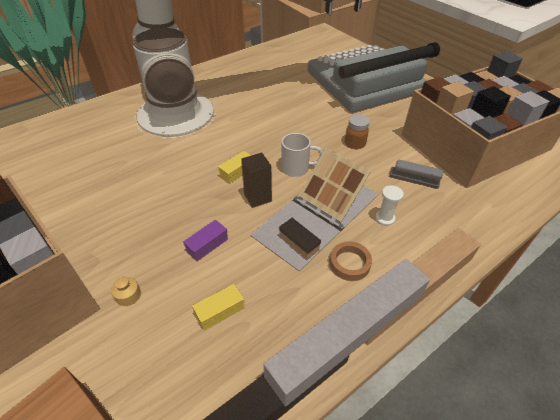

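View pics/top0.png

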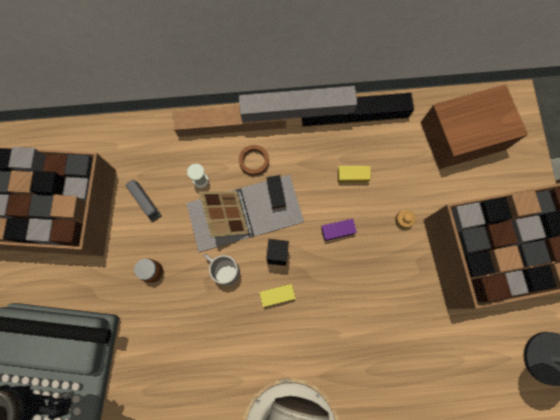

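View pics/wrist0.png

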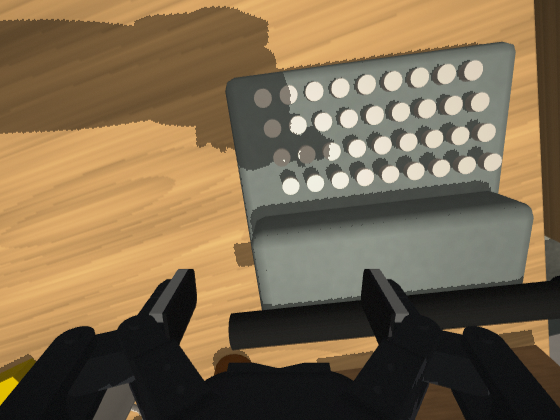

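Scene view: the book sits at about (318,215), with the carton at (300,237) and the raised leaf at (335,187). In the top view the cover with the carton is at (272,205), the carton at (276,193) and the leaf at (225,213). I'll zoom in for accurate corners.

```bash
cat > h.py <<'E'
import numpy as np, cv2
from workcell import bot, imaging
def cal(n):
    c=imaging.calibration(n); return np.array([[c['fx'],0,c['cx']],[0,c['fy'],c['cy']],[0,0,1.]]),np.array(c['camera_from_world'])
def ray(n,uv,C=None):
    K,T=C or cal(n); d=T[:3,:3].T@np.linalg.inv(K)@np.array([uv[0],uv[1],1.]); o=-T[:3,:3].T@T[:3,3]; return o,d/np.linalg.norm(d)
def onz(n,uv,z,C=None):
    o,d=ray(n,uv,C); return o+d*(z-o[2])/d[2]
def proj(n,P,C=None):
    K,T=C or cal(n); p=K@(T[:3,:3]@np.array(P)+T[:3,3]); return p[:2]/p[2]
def tri(obs):
    A=np.zeros((3,3));b=np.zeros(3)
    for n,uv in obs:
        o,d=ray(n,uv);M=np.eye(3)-np.outer(d,d);A+=M;b+=M@o
    return np.linalg.solve(A,b)
E
python3 - <<'E'
from h import *
t=cv2.imread('pics/top0.png')[140:300,140:340]; cv2.imwrite('pics/topz.png',cv2.resize(t,None,fx=4,fy=3.75,interpolation=cv2.INTER_CUBIC)[:600])
cv2.imwrite('pics/topz.png',cv2.resize(cv2.imread('pics/top0.png')[145:295,140:340],None,fx=4,fy=4,interpolation=cv2.INTER_CUBIC))
cv2.imwrite('pics/scz.png',cv2.resize(cv2.imread('pics/scene0.png')[130:280,220:420],None,fx=4,fy=4,interpolation=cv2.INTER_CUBIC))
for n in('top','scene'):
    K,T=cal(n);print(K[0,0],-T[:3,:3].T@T[:3,3],T[:3,:3].T[:,2])
E
```

```text
448.72753616297393 [0.30404168 0.00835136 1.28271716] [ 0.21145631 -0.0168325  -0.9772425 ]
395.6194329062864 [ 1.05993851 -0.38989809  0.72180611] [-0.5375611   0.41021029 -0.73671947]
```

View pics/topz.png

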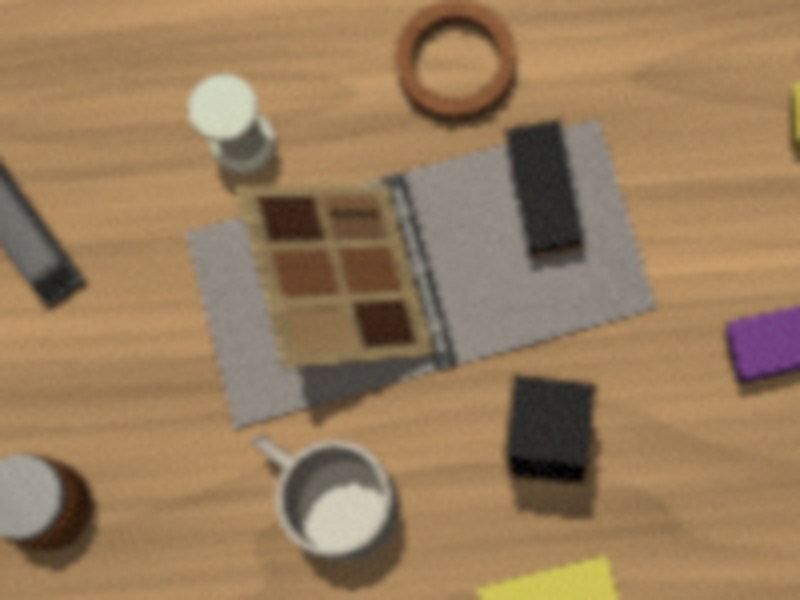

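View pics/scz.png

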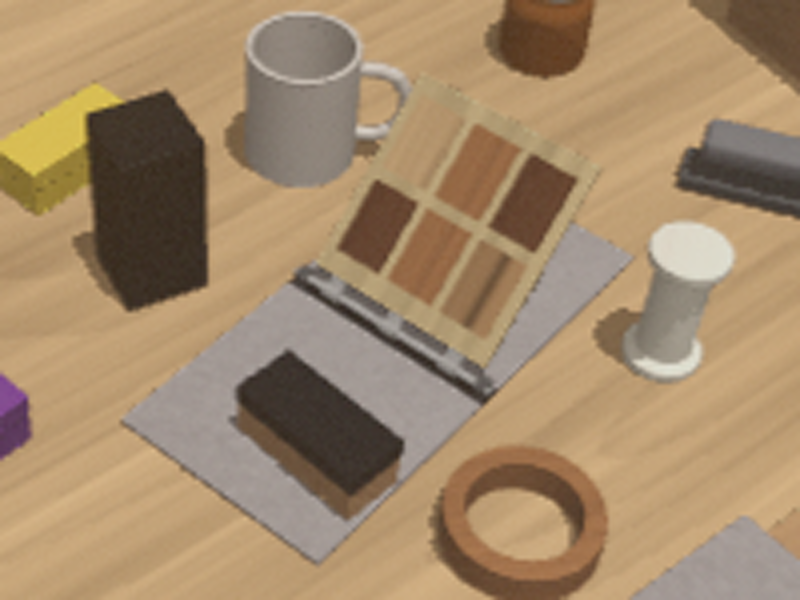

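Run:
```python
from h import *
T=lambda u,v:(u/4+140,v/4+145)
S=lambda u,v:(u/4+220,v/4+130)
np.set_printoptions(precision=4,suppress=True)
tc=[(600,121),(655,304),(237,427),(188,235)]
P=[onz('top',T(*p),.005) for p in tc]
for p in P:print('cover',p)
sc=[(320,562),(123,422),None,(632,260)]
for p in sc:
    if p: print('scene cover',onz('scene',S(*p),.005))
c=np.mean(P,0);x=(P[0]-P[1]+P[3]-P[2]);y=(P[3]-P[0]+P[2]-P[1])
print('centre',c,np.degrees(np.arctan2(x[1],x[0])),np.degrees(np.arctan2(-y[0],y[1])))
Q=[onz('top',T(*p),.043) for p in [(507,128),(560,121),(581,240),(530,253)]]
for p in Q:print('carton',p)
print(np.mean(Q,0))
Q2=[onz('scene',S(*p),.043) for p in [(237,392),(290,351),(403,445),(348,490)]]
for p in Q2:print('carton sc',p)
print(np.mean(Q2,0))
print('leaf', tri([('top',T(240,186)),('scene',S(602,170))]),tri([('top',T(286,366)),('scene',S(420,77))]))
for n,uv,z in [('spool',(222,103),.09),('tape',(456,60),.025),('tallbox',(553,425),.12),('mug',(338,500),.09)]:
    print(n,onz('top',T(*uv),z))
```

```text
cover [ 0.6958 -0.0626  0.005 ]
cover [ 0.5543 -0.0895  0.005 ]
cover [0.4911 0.2175 0.005 ]
cover [0.6355 0.2461 0.005 ]
scene cover [ 0.7037 -0.0617  0.005 ]
scene cover [ 0.5598 -0.0924  0.005 ]
scene cover [0.6444 0.2426 0.005 ]
centre [0.5942 0.0779 0.005 ] 10.974411396679129 11.332240771548626
carton [0.6847 0.0067 0.043 ]
carton [ 0.6866 -0.0318  0.043 ]
carton [ 0.5975 -0.0388  0.043 ]
carton [ 0.5913 -0.002   0.043 ]
[ 0.6401 -0.0165  0.043 ]
carton sc [ 0.6066 -0.045   0.043 ]
carton sc [ 0.6003 -0.0023  0.043 ]
carton sc [0.6907 0.0047 0.043 ]
carton sc [ 0.696  -0.0386  0.043 ]
[ 0.6484 -0.0203  0.043 ]
leaf [0.6412 0.1916 0.1068] [0.5139 0.1662 0.1058]
spool [0.7057 0.2025 0.09  ]
tape [0.7456 0.0397 0.025 ]
tallbox [ 0.4576 -0.0065  0.12  ]
mug [0.4242 0.1394 0.09  ]
```

>>> servo_tool:
  moves:
    - [[0,0,0.117,0,0,0,4],[0,0,0.117,0,0,0,4],[0,0,0.117,0,0,0,4],[0,0,0.117,0,0,0,4],[0,0,0.117,0,0,0,4],[0,0,0.117,0,0,0,4],[0,0,0.117,0,0,0,4],[0,0,0.117,0,0,0,4],[0,0,0.117,0,0,0,4]]

```text
time: 0.9
ee_pos: [0.1736, 0.5207, 0.2278]
tcp_rot: [-179.8, 0.3, 98.6]
wrist_force: [0.1, -0.2, 0.3]
opening: 0.0398
```

Run:
```python
from h import *
np.set_printoptions(precision=4,suppress=True)
for n,uv,z in [('purple',(339,230),.038),('yellow',(354,173),.038),('yel2',(277,296),.038)]:
    print(n,onz('top',uv,z))
o=bot.get_obs();print(o['time'],o['ee_pos'],o['tcp_rot'],o['opening'],o['q'])
```

```text
purple [ 0.5134 -0.1832  0.038 ]
yellow [ 0.6761 -0.246   0.038 ]
yel2 [0.3463 0.0067 0.038 ]
0.9 [0.1736 0.5207 0.2278] [-179.8258    0.339    98.6423] 0.03978976013584405 [ 71.5623   5.1389   9.8561  95.0983   0.0008 152.9205]
```

>>> servo_tool:
  moves:
    - [[0,0,-0.02,-3.4,2.15,0,4],[0,0,-0.02,-3.4,2.15,0,4],[0,0,0,-3.4,2.15,0,4],[0,0,0,-3.4,2.15,0,4],[0,0,0,-3.4,2.15,0,4],[0,0,0,-3.4,2.15,0,4],[0,0,0,-3.4,2.15,0,4],[0,0,0,-3.4,2.15,0,4],[0,0,0,-3.4,2.15,0,4],[0,0,0,-3.4,2.15,0,4],[0,0,0,-3.4,2.15,0,4],[0,0,0,-3.4,2.15,0,4]]

```text
time: 1.9
ee_pos: [0.5042, 0.1545, 0.2253]
tcp_rot: [-179.6, 0.4, 100.9]
wrist_force: [0.2, 0.8, -0.4]
opening: 0.04
```

>>> servo_tool:
  moves:
    - [[0,0,0,-3.4,2.15,0,4],[0,0,0,-3.4,2.15,0,4],[0,0,0,-3.4,2.15,0,4],[0,0,0,-3.4,2.15,0,4],[0,0,0,0,0,0,4]]

```text
time: 2.32
ee_pos: [0.6195, 0.0263, 0.2224]
tcp_rot: [-179.5, 0.5, 100.6]
wrist_force: [0.9, 0.8, -1.0]
opening: 0.0405
```

Run:
```python
from h import *
np.set_printoptions(precision=4,suppress=True)
import pickle
C=cal('wrist');im=imaging.camera('wrist');cv2.imwrite('pics/w1.png',im);pickle.dump(C,open('w1.pkl','wb'))
o=bot.get_obs();print(o['time'],o['ee_pos'],o['tcp_rot'],o['q'])
print(proj('wrist',[.598,.077,.0085],C))
```

```text
2.3667 [0.6179 0.028  0.2228] [-179.4471    0.4371  100.5901] [ 2.8315 15.096  20.6831 96.076  -0.5077 82.2457]
[270.3156 138.4031]
```

View pics/w1.png

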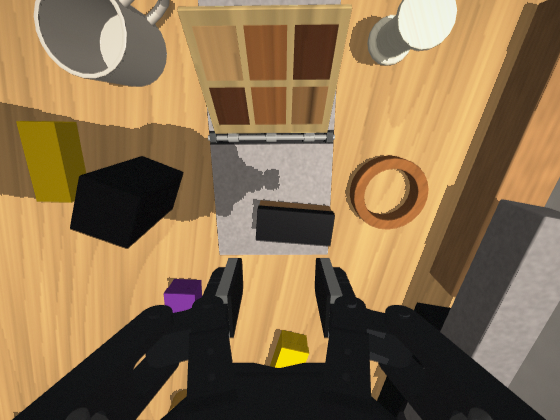

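The wrist view shows the spine from (213,136) to (333,136), the empty cover's outer corners at (220,255) and (333,254), and the carton lid around (295,225). The leaf's free edge runs (180,8)–(351,8).

Run:
```python
from h import *
import pickle
np.set_printoptions(precision=4,suppress=True)
C=pickle.load(open('w1.pkl','rb'))
im=cv2.imread('pics/w1.png');cv2.imwrite('pics/w1z.png',cv2.resize(im[110:265,190:390],None,fx=3.8,fy=3.8,interpolation=cv2.INTER_CUBIC))
for n,uv,z in [('spL',(213,137),.0085),('spR',(333,137),.0085),('cov',(220,255),.005),('covR',(333,254),.005),('c',(259,206),.043),('c',(333,211),.043),('c',(332,244),.043),('c',(256,237),.043)]:
    print(n,onz('wrist',uv,z,C))
print(tri([('top',(0,0)),('top',(5,5))])*0)
def tri2(uv,tv):
    r=[ray('wrist',uv,C),ray('top',tv)];A=sum(np.eye(3)-np.outer(d,d) for o,d in r);b=sum((np.eye(3)-np.outer(d,d))@o for o,d in r);return np.linalg.solve(A,b)
print(tri2((180,8),(286/4+139.6,366/4+144.6)),tri2((351,8),(240/4+139.6,186/4+144.6)))
```

```text
spL [0.5305 0.066  0.0085]
spR [0.6709 0.0923 0.0085]
cov [ 0.5568 -0.0906  0.005 ]
covR [ 0.7097 -0.0598  0.005 ]
c [0.599  0.0024 0.043 ]
c [0.685  0.0124 0.043 ]
c [ 0.6941 -0.029   0.043 ]
c [ 0.6018 -0.0371  0.043 ]
[0. 0. 0.]
[0.5155 0.1678 0.1052] [0.6436 0.1928 0.1003]
```

View pics/w1z.png

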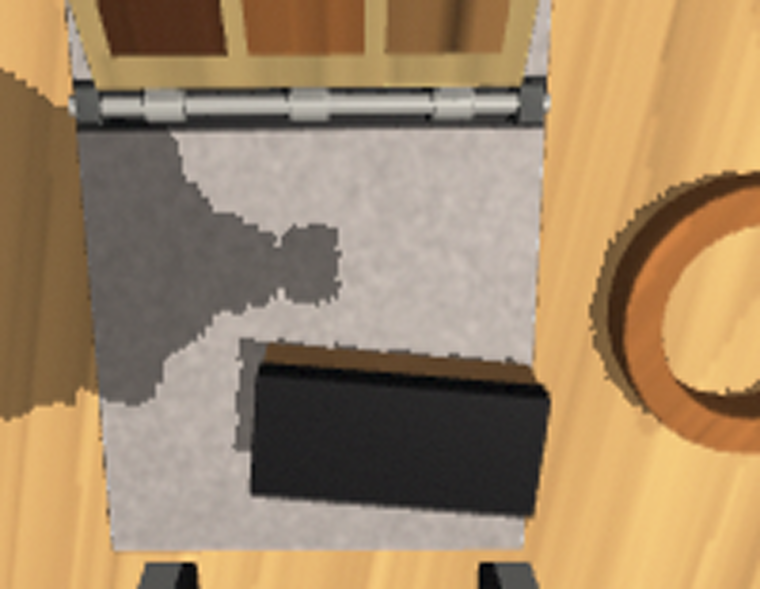

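>>> servo_tool:
  moves:
    - [[0,0,0,0.8,1.9,0,4],[0,0,0,0,0,3.5,4],[0,0,0,0,0,3.5,4],[0,0,0,0,0,3.5,4],[0,0,0,0,0,3.5,4],[0,0,0,0,0,3.0,4],[0,0,0,0,0,2.0,4],[0,0,0,0,0,0,4]]

```text
time: 3.03
ee_pos: [0.6347, 0.0422, 0.0279]
tcp_rot: [-179.8, 0.4, 100.7]
wrist_force: [-1.3, -1.0, -1.0]
opening: 0.0402
```

>>> servo_tool:
  moves:
    - [[0,0,0,0,0,0.8,4],[0,0,0,0,0,0.6,4],[0,0,0,0,0,0.2,4]]

```text
time: 3.28
ee_pos: [0.6344, 0.0438, 0.0133]
tcp_rot: [-179.9, 0.4, 100.8]
wrist_force: [-0.5, -0.0, -0.2]
opening: 0.0399
```

Run:
```python
from h import *
im=imaging.camera('scene');cv2.imwrite('pics/s2.png',cv2.resize(im[100:300,200:440],None,fx=3,fy=3,interpolation=cv2.INTER_CUBIC))
o=bot.get_obs();print(o['time'],o['ee_pos'],o['tcp_rot'],o['wrist_force'])
```

```text
3.3333 [0.63445837 0.0437728  0.01335946] [-179.87905967    0.38150253  100.75710741] [ 0.06283833 -0.0787609   0.28951242]
```

View pics/s2.png

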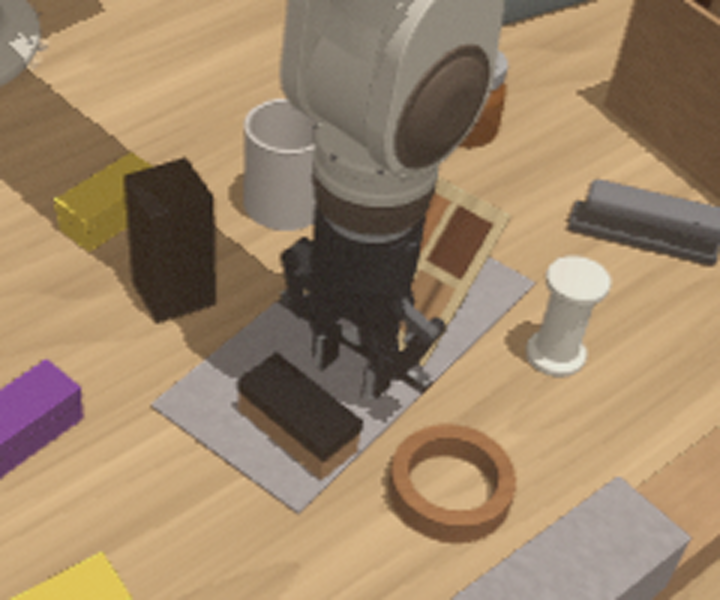

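>>> servo_tool:
  moves:
    - [[0,0,0,-0.3,0,0.1,4],[0,0,0,-0.3,0,0,4],[0,0,0,-0.3,0,0,4],[0,0,0,-0.3,0,0,4],[0,0,0,-0.3,0,0,4],[0,0,0,-0.3,0,0,4],[0,0,0,-0.3,0,0,4],[0,0,0,-0.3,0,0,4],[0,0,0,-0.3,0,0,4],[0,0,0,-0.3,0,0,4],[0,0,0,-0.3,0,0,4],[0,0,0,-0.3,0,0,4]]

```text
time: 4.33
ee_pos: [0.6447, 0.005, 0.018]
tcp_rot: [179.7, 0.4, 100.7]
wrist_force: [-0.3, 0.2, 0.5]
opening: 0.04
```

>>> servo_tool:
  moves:
    - [[0,0,0,-0.25,0,0.3,4],[0,0,0,-0.25,0,0.2,4],[0,0,0,-0.25,0,0.04,4],[0,0,0,-0.25,0,0.04,4],[0,0,0,-0.25,0,0.04,4],[0,0,0,-0.25,0,0.04,4],[0,0,0,-0.25,0,0.04,4],[0,0,0,-0.25,0,0.04,4],[0,0,0,-0.25,0,0.04,4],[0,0,0,-0.25,0,0.04,4]]

```text
time: 5.17
ee_pos: [0.6502, -0.0218, 0.0093]
tcp_rot: [179.7, 0.4, 100.8]
wrist_force: [-0.5, 1.9, 1.2]
opening: 0.0401
```

Run:
```python
from h import *
im=imaging.camera('scene');cv2.imwrite('pics/s3.png',cv2.resize(im[100:300,200:440],None,fx=3,fy=3,interpolation=cv2.INTER_CUBIC))
o=bot.get_obs();print(o['time'],o['ee_pos'],o['tcp_rot'],o['wrist_force'])
```

```text
5.2167 [ 0.65014983 -0.02227918  0.00918336] [179.66326104   0.3741323  100.75560937] [ 0.39276796  0.40325973 -0.04381999]
```

View pics/s3.png

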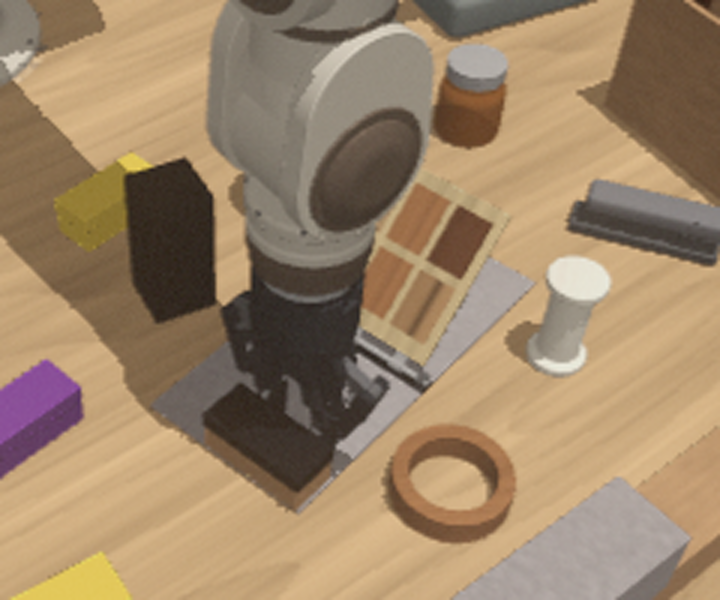

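>>> servo_tool:
  moves:
    - [[0,0,0,-0.2,0,-0.1,4],[0,0,0,-0.2,0,0,4],[0,0,0,-0.2,0,0.02,4],[0,0,0,-0.2,0,0.02,4],[0,0,0,-0.2,0,0.02,4],[0,0,0,-0.2,0,0.02,4],[0,0,0,-0.2,0,0.02,4],[0,0,0,-0.2,0,0.02,4],[0,0,0,-0.2,0,0.02,4],[0,0,0,-0.2,0,0.02,4]]

```text
time: 6.05
ee_pos: [0.6542, -0.0439, 0.0087]
tcp_rot: [179.7, 0.4, 100.8]
wrist_force: [-0.9, 0.8, 1.2]
opening: 0.0399
```

Run:
```python
from h import *
im=imaging.camera('scene');cv2.imwrite('pics/s4.png',cv2.resize(im[100:300,200:440],None,fx=3,fy=3,interpolation=cv2.INTER_CUBIC))
o=bot.get_obs();print(o['time'],o['ee_pos'],o['tcp_rot'],o['wrist_force'])
```

```text
6.1 [ 0.65429008 -0.04428901  0.00865983] [179.66538215   0.38854294 100.74562935] [-0.47896129  0.25427804  0.5010084 ]
```

View pics/s4.png

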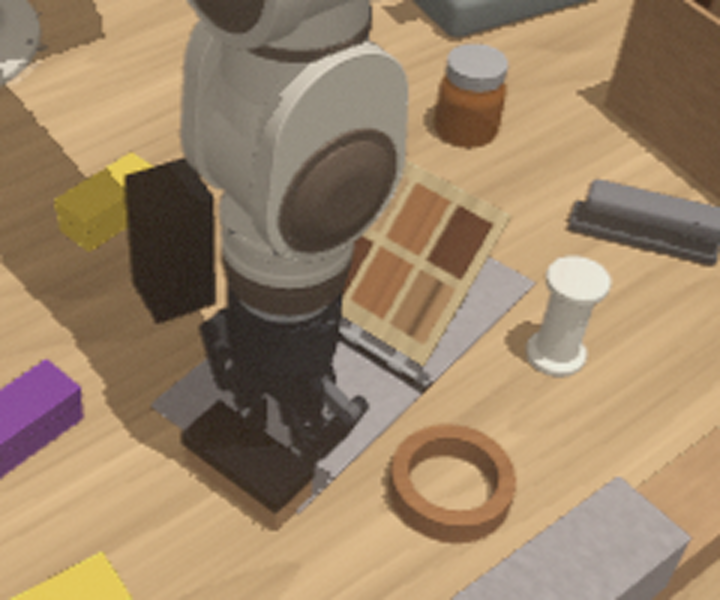

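>>> servo_tool:
  moves:
    - [[0,0,0,-0.2,0,-0.15,4],[0,0,0,-0.2,0,0.02,4],[0,0,0,-0.2,0,0.02,4],[0,0,0,-0.2,0,0.02,4],[0,0,0,-0.2,0,0.02,4],[0,0,0,-0.2,0,0.02,4],[0,0,0,-0.2,0,0.02,4],[0,0,0,-0.2,0,0.02,4],[0,0,0,-0.2,0,0.02,4]]

```text
time: 6.85
ee_pos: [0.6575, -0.0639, 0.0079]
tcp_rot: [179.7, 0.4, 100.7]
wrist_force: [-0.2, 1.5, -0.3]
opening: 0.0399
```

Run:
```python
from h import *
im=imaging.camera('scene');cv2.imwrite('pics/s5.png',cv2.resize(im[100:300,200:440],None,fx=3,fy=3,interpolation=cv2.INTER_CUBIC))
o=bot.get_obs();print(o['time'],o['ee_pos'],o['tcp_rot'],o['wrist_force'])
```

```text
6.9 [ 0.6575417  -0.06426025  0.00786537] [179.74426818   0.40050888 100.72795671] [-0.1032007  -0.65245294 -0.55459608]
```

View pics/s5.png

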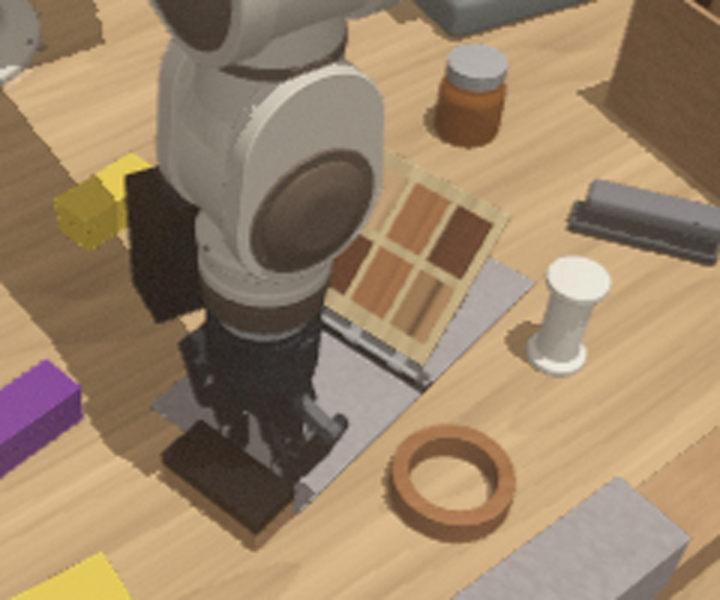

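>>> servo_tool:
  moves:
    - [[0,0,0,-0.2,0,-0.2,4],[0,0,0,-0.2,0,0,4],[0,0,0,-0.2,0,0.02,4],[0,0,0,-0.2,0,0.02,4],[0,0,0,-0.2,0,0.02,4],[0,0,0,-0.2,0,0.02,4],[0,0,0,-0.2,0,0.02,4],[0,0,0,-0.2,0,0.02,4],[0,0,0,0,0,0,4],[0,0,0,1,0,0,4],[0,0,0,1,0,-1,4],[0,0,0,0,0,-4,4]]

```text
time: 7.9
ee_pos: [0.6522, -0.0603, 0.0515]
tcp_rot: [-179.5, 0.2, 100.6]
wrist_force: [0.1, -0.4, -1.0]
opening: 0.0401
```

>>> servo_tool:
  moves:
    - [[0,0,0,0,0,-4,4],[0,0,0,0,0,-4,4],[0,0,0,0,0,-4,4],[0,0,0,0,0,-4,0],[0,0,0,0,0,-2,0],[0,0,0,0,0,0,0]]

```text
time: 8.4
ee_pos: [0.6506, -0.0517, 0.2509]
tcp_rot: [180.0, 0.3, 100.9]
wrist_force: [-0.2, -0.3, -0.0]
opening: 0.0042
```

Run:
```python
from h import *
import pickle
np.set_printoptions(precision=4,suppress=True)
im=imaging.camera('scene');C=cal('wrist');w=imaging.camera('wrist')
cv2.imwrite('pics/w6.png',w);pickle.dump(C,open('w6.pkl','wb'))
cv2.imwrite('pics/s6.png',cv2.resize(im[100:300,200:440],None,fx=3,fy=3,interpolation=cv2.INTER_CUBIC))
o=bot.get_obs();print(o['time'],o['ee_pos'],o['tcp_rot'],o['wrist_force'],o['opening'])
```

```text
8.5 [ 0.6503 -0.0518  0.2468] [-179.8258    0.2841  100.9029] [ 0.2018 -0.6855 -0.15  ] 0.0002335258431978868
```

View pics/s6.png

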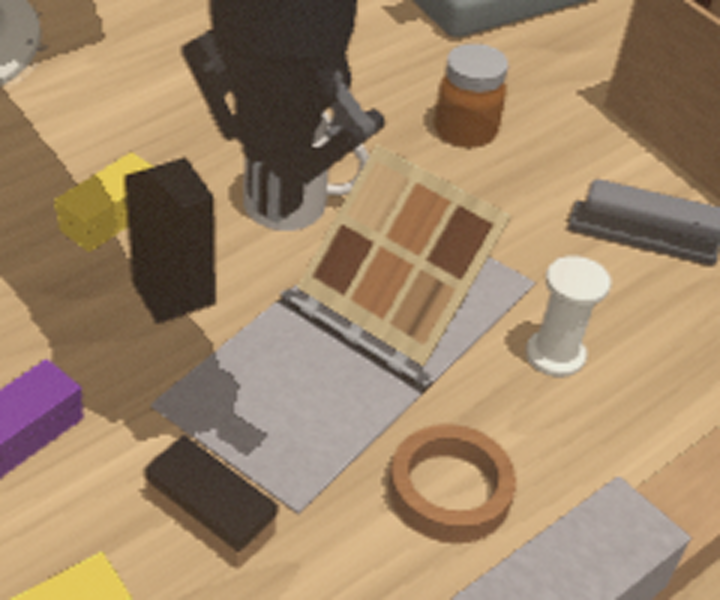

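View pics/w6.png

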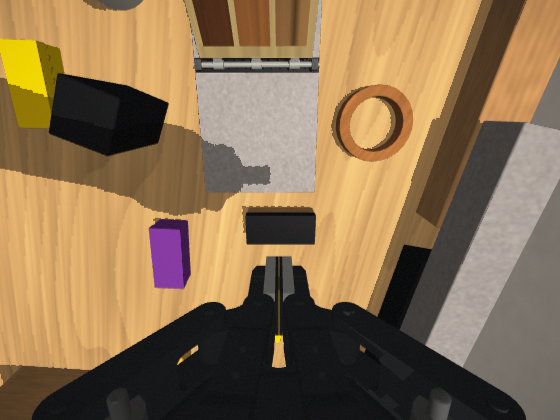

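The carton now stands wholly on the table: its lid is at (210,500) in the scene zoom and (281,228) in the wrist view, with a clear gap to the cover edge at row 191. Next I'll move behind the leaf.

>>> servo_tool:
  moves:
    - [[0,0,0,3.8,-0.3,0,0],[0,0,0,4,-0.3,0,0],[0,0,0,4,-0.3,0,0],[0,0,0,4,-0.3,0,0],[0,0,0,4,-0.3,0,0],[0,0,0,4,-0.3,0,0],[0,0,0,4,-0.3,0,0],[0,0,0,0,0,0,0]]

```text
time: 9.17
ee_pos: [0.569, 0.2262, 0.2289]
tcp_rot: [-178.6, 0.4, 100.6]
wrist_force: [0.1, -0.7, -0.2]
opening: -0.0002
```

```bash
cat >> h.py <<'E'
def bk():
    o=bot.get_obs();r=np.array(o['ee_pos'])-[.6,.078,0];a=np.radians(11)
    print('t%.2f book x %.4f y %.4f z %.4f'%(o['time'],r[0]*np.cos(a)+r[1]*np.sin(a),-r[0]*np.sin(a)+r[1]*np.cos(a),r[2]),np.round(o['tcp_rot'],1),np.round(o['wrist_force'],1),round(o['opening'],4))
E
python3 - <<'E'
from h import *
bk()
im=imaging.camera('scene');cv2.imwrite('pics/s7.png',cv2.resize(im[60:260,200:440],None,fx=3,fy=3,interpolation=cv2.INTER_CUBIC))
E
```

```text
t9.17 book x -0.0022 y 0.1514 z 0.2289 [-178.6    0.4  100.6] [ 0.1 -0.7 -0.2] -0.0002
```

View pics/s7.png

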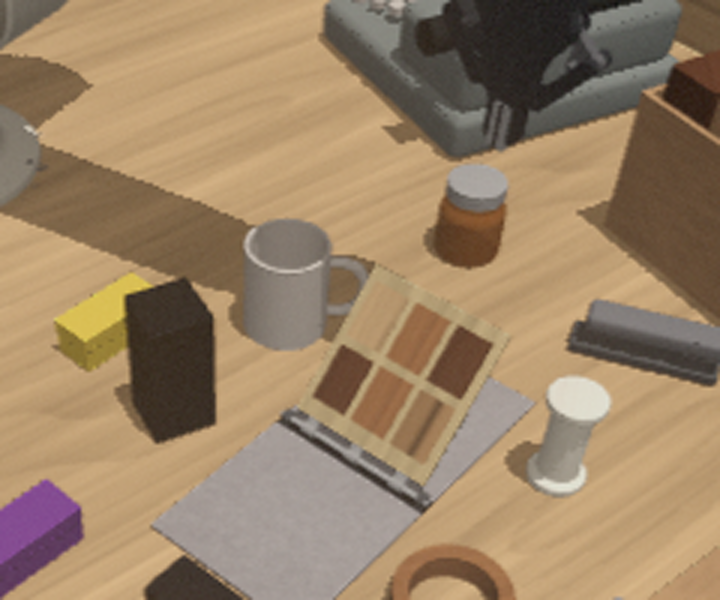

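>>> servo_tool:
  moves:
    - [[0,0,0,0,0,3.5,0],[0,0,0,0,0,3.5,0],[0,0,0,0,0,3.5,0],[0,0,0,0,0,3,0],[0,0,0,0,0,1.5,0],[0,0,0,0,0,0,0]]

```text
time: 9.72
ee_pos: [0.5612, 0.2197, 0.0651]
tcp_rot: [-178.1, 0.6, 100.7]
wrist_force: [0.2, -0.7, -0.5]
opening: -0.0
```

Run:
```python
from h import *
bk()
im=imaging.camera('scene');cv2.imwrite('pics/s8.png',cv2.resize(im[60:260,200:440],None,fx=3,fy=3,interpolation=cv2.INTER_CUBIC))
```

```text
t9.72 book x -0.0111 y 0.1466 z 0.0651 [-178.1    0.6  100.7] [ 0.2 -0.7 -0.5] -0.0
```

View pics/s8.png

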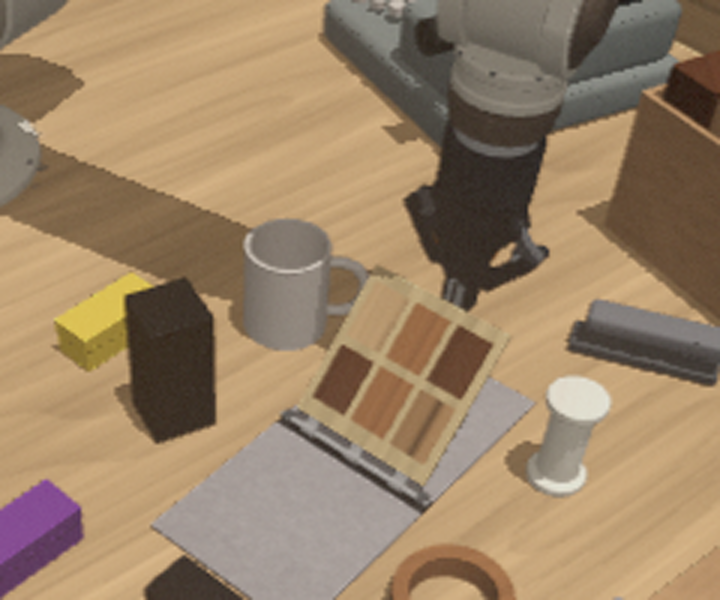

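>>> servo_tool:
  moves:
    - [[-0.03,0,0,-0.3,0.5,0,0],[0,0,0,-0.4,0.5,0,0],[0,0,0,-0.4,0,0,0],[0,0,0,-0.4,0,0,0],[0,0,0,-0.4,0,0,0],[0,0,0,-0.3,0,-0.1,0],[0,0,0,-0.3,0,-0.1,0],[0,0,0,-0.3,0,-0.1,0],[0,0,0,-0.3,0,-0.1,0],[0,0,0,-0.3,0,-0.1,0]]

```text
time: 10.6
ee_pos: [0.5803, 0.1865, 0.0786]
tcp_rot: [179.9, 0.3, 100.6]
wrist_force: [-3.9, 6.7, 6.2]
opening: -0.0001
```

Run:
```python
from h import *
bk()
```

```text
t10.60 book x 0.0014 y 0.1103 z 0.0786 [179.9   0.3 100.6] [-3.9  6.7  6.2] -0.0001
```

>>> servo_tool:
  moves:
    - [[0,0,0,-0.27,0,-0.2,0],[0,0,0,-0.27,0,-0.2,0],[0,0,0,-0.27,0,-0.2,0],[0,0,0,-0.27,0,-0.2,0],[0,0,0,-0.28,0,-0.2,0],[0,0,0,-0.28,0,-0.18,0],[0,0,0,-0.28,0,-0.18,0],[0,0,0,-0.3,0,-0.16,0],[0,0,0,-0.3,0,-0.16,0],[0,0,0,-0.3,0,-0.16,0]]

```text
time: 11.43
ee_pos: [0.5857, 0.1582, 0.1002]
tcp_rot: [179.8, 0.1, 100.7]
wrist_force: [0.1, 2.5, 1.8]
opening: 0.0002
```

Run:
```python
from h import *
bk()
im=imaging.camera('scene');cv2.imwrite('pics/s9.png',cv2.resize(im[60:260,200:440],None,fx=3,fy=3,interpolation=cv2.INTER_CUBIC))
```

```text
t11.43 book x 0.0012 y 0.0814 z 0.1002 [1.798e+02 1.000e-01 1.007e+02] [0.1 2.5 1.8] 0.0002
```

View pics/s9.png

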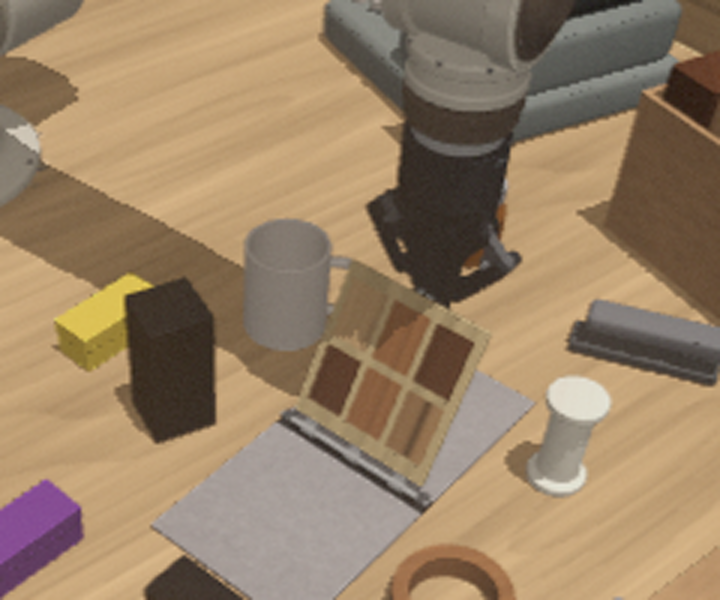

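>>> servo_tool:
  moves:
    - [[0,0,0,-0.31,0,-0.13,0],[0,0,0,-0.31,0,-0.13,0],[0,0,0,-0.31,0,-0.13,0],[0,0,0,-0.31,0,-0.12,0],[0,0,0,-0.32,0,-0.12,0],[0,0,0,-0.32,0,-0.1,0],[0,0,0,-0.33,0,-0.1,0],[0,0,0,-0.33,0,-0.08,0],[0,0,0,-0.33,0,-0.08,0],[0,0,0,-0.33,0,-0.06,0],[0,0,0,-0.34,0,-0.06,0],[0,0,0,-0.34,0,-0.04,0]]

```text
time: 12.48
ee_pos: [0.5941, 0.1152, 0.1136]
tcp_rot: [179.8, 0.1, 100.7]
wrist_force: [0.4, 1.5, 1.4]
opening: 0.0002
```

Run:
```python
from h import *
bk()
```

```text
t12.48 book x 0.0013 y 0.0377 z 0.1136 [1.798e+02 1.000e-01 1.007e+02] [0.4 1.5 1.4] 0.0002
```

>>> servo_tool:
  moves:
    - [[0,0,0,-0.34,0,-0.07,0],[0,0,0,-0.34,0,-0.07,0],[0,0,0,-0.34,0,-0.07,0],[0,0,0,-0.34,0,-0.07,0],[0,0,0,-0.34,0,-0.05,0],[0,0,0,-0.34,0,-0.05,0],[0,0,0,-0.32,0,0,0],[0,0,0,-0.32,0,0,0],[0,0,0,-0.32,0,0.02,0],[0,0,0,-0.32,0,0.04,0],[0,0,0,-0.32,0,0.05,0]]

```text
time: 13.4
ee_pos: [0.6013, 0.0752, 0.1155]
tcp_rot: [179.9, 0.1, 100.7]
wrist_force: [-0.4, 1.5, 0.7]
opening: -0.0001
```

Run:
```python
from h import *
bk()
im=imaging.camera('scene');cv2.imwrite('pics/s10.png',cv2.resize(im[60:260,200:440],None,fx=3,fy=3,interpolation=cv2.INTER_CUBIC))
```

```text
t13.40 book x 0.0007 y -0.0030 z 0.1155 [1.799e+02 1.000e-01 1.007e+02] [-0.4  1.5  0.7] -0.0001
```

View pics/s10.png

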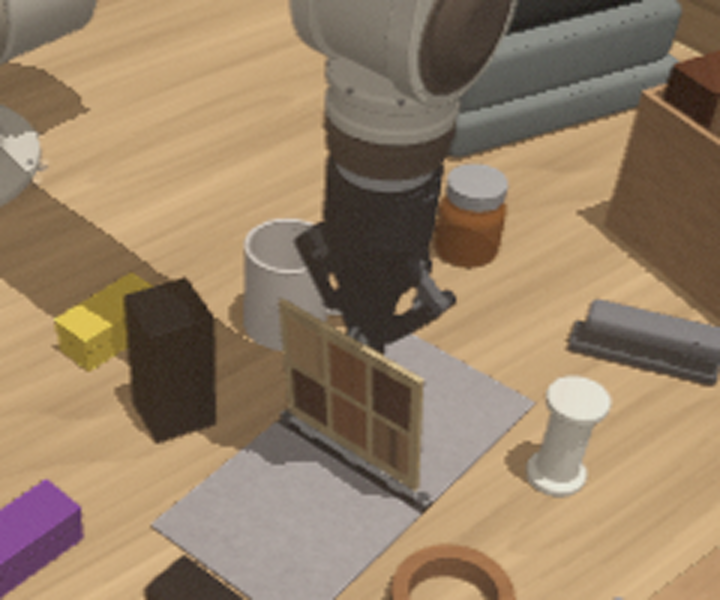

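>>> servo_tool:
  moves:
    - [[0,0,0,-0.32,0,0.04,0],[0,0,0,-0.32,0,0.04,0],[0,0,0,-0.32,0,0.05,0],[0,0,0,-0.31,0,0.06,0],[0,0,0,-0.31,0,0.07,0],[0,0,0,-0.31,0,0.08,0],[0,0,0,-0.3,0,0.1,0],[0,0,0,-0.3,0,0.11,0],[0,0,0,-0.3,0,0.12,0],[0,0,0,-0.29,0,0.13,0],[0,0,0,-0.29,0,0.14,0],[0,0,0,-0.28,0,0.15,0]]

```text
time: 14.45
ee_pos: [0.6085, 0.0352, 0.1033]
tcp_rot: [179.9, 0.1, 100.7]
wrist_force: [-0.4, 3.0, 0.1]
opening: -0.0003
```

Run:
```python
from h import *
bk()
```

```text
t14.45 book x 0.0002 y -0.0436 z 0.1033 [1.799e+02 1.000e-01 1.007e+02] [-0.4  3.   0.1] -0.0003
```

>>> servo_tool:
  moves:
    - [[0,0,0,-0.27,0,0.16,0],[0,0,0,-0.27,0,0.16,0],[0,0,0,-0.26,0,0.17,0],[0,0,0,-0.25,0,0.18,0],[0,0,0,-0.25,0,0.19,0],[0,0,0,-0.24,0,0.19,0],[0,0,0,-0.23,0,0.2,0],[0,0,0,-0.22,0,0.2,0],[0,0,0,-0.22,0,0.21,0],[0,0,0,-0.21,0,0.22,0],[0,0,0,-0.2,0,0.23,0],[0,0,0,-0.2,0,0.23,0]]

```text
time: 15.45
ee_pos: [0.6144, 0.004, 0.0776]
tcp_rot: [179.9, 0.2, 100.7]
wrist_force: [-0.5, 1.9, 0.0]
opening: 0.0003
```

Run:
```python
from h import *
bk()
im=imaging.camera('scene');cv2.imwrite('pics/s11.png',cv2.resize(im[60:260,200:440],None,fx=3,fy=3,interpolation=cv2.INTER_CUBIC))
```

```text
t15.45 book x -0.0000 y -0.0754 z 0.0776 [179.9   0.2 100.7] [-0.5  1.9  0. ] 0.0003
```

View pics/s11.png

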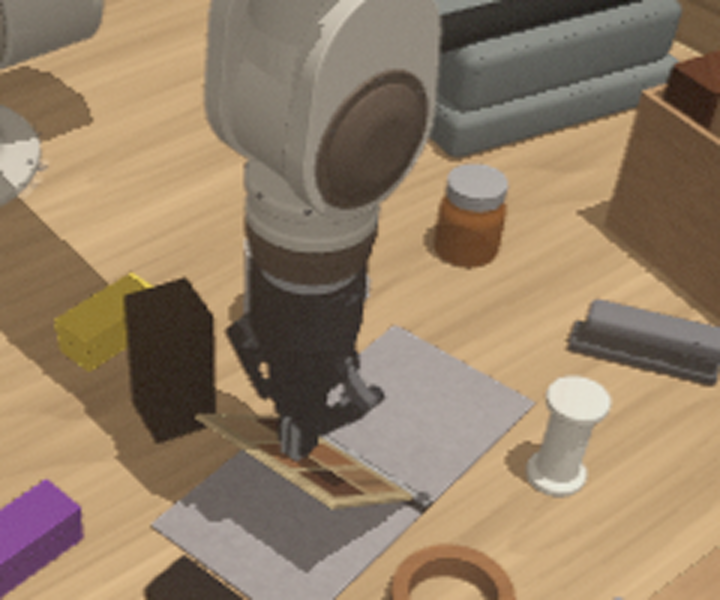

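>>> servo_tool:
  moves:
    - [[0,0,0,-0.18,0,0.22,0],[0,0,0,-0.17,0,0.22,0],[0,0,0,-0.16,0,0.22,0],[0,0,0,-0.15,0,0.23,0],[0,0,0,-0.14,0,0.23,0],[0,0,0,-0.13,0,0.23,0],[0,0,0,-0.13,0,0.23,0],[0,0,0,-0.12,0,0.23,0],[0,0,0,-0.11,0,0.24,0],[0,0,0,-0.1,0,0.24,0],[0,0,0,-0.09,0,0.24,0],[0,0,0,-0.08,0,0.24,0]]

```text
time: 16.5
ee_pos: [0.6177, -0.0137, 0.047]
tcp_rot: [179.9, 0.2, 100.6]
wrist_force: [-0.2, 0.7, 1.1]
opening: 0.0001
```

Run:
```python
from h import *
bk()
```

```text
t16.50 book x -0.0001 y -0.0934 z 0.0470 [179.9   0.2 100.6] [-0.2  0.7  1.1] 0.0001
```

>>> servo_tool:
  moves:
    - [[0,0,0,-0.07,0,0.22,0],[0,0,0,-0.06,0,0.22,0],[0,0,0,-0.05,0,0.22,0],[0,0,0,-0.05,0,0.22,0],[0,0,0,-0.04,0,0.22,0],[0,0,0,-0.03,0,0.22,0],[0,0,0,-0.03,0,0.22,0],[0,0,0,-0.02,0,0.22,0],[0,0,0,-0.02,0,0.22,0],[0,0,0,-0.02,0,0.22,0]]

```text
time: 17.33
ee_pos: [0.6188, -0.019, 0.0229]
tcp_rot: [179.9, 0.3, 100.6]
wrist_force: [-0.6, -0.2, 1.3]
opening: -0.0001
```

Run:
```python
from h import *
bk()
im=imaging.camera('scene');cv2.imwrite('pics/s12.png',cv2.resize(im[60:260,200:440],None,fx=3,fy=3,interpolation=cv2.INTER_CUBIC))
```

```text
t17.33 book x -0.0000 y -0.0988 z 0.0229 [179.9   0.3 100.6] [-0.6 -0.2  1.3] -0.0001
```

View pics/s12.png

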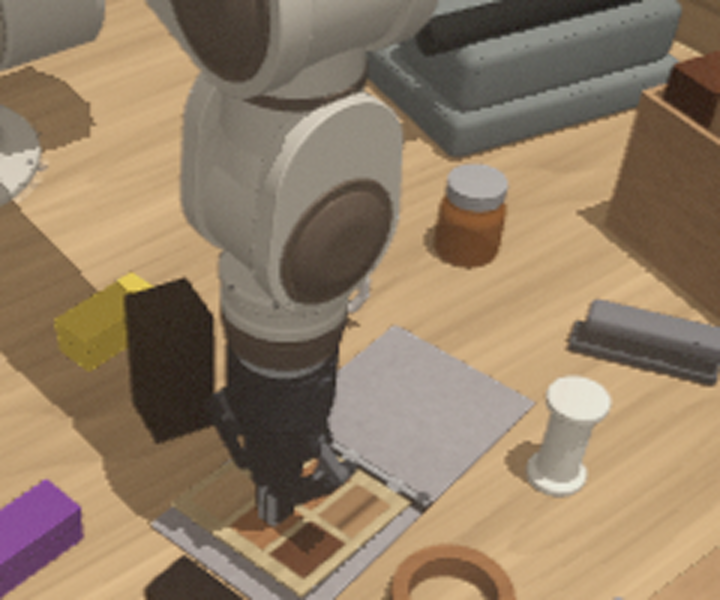

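>>> servo_tool:
  moves:
    - [[0,0,0,0,0,0.15,0],[0,0,0,0,0,0.15,0],[0,0,0,0,0,0.15,0],[0,0,0,0,0,0.15,0],[0,0,0,0,0,0.1,0],[0,0,0,0,0,0.1,0]]

```text
time: 17.88
ee_pos: [0.6187, -0.019, 0.0136]
tcp_rot: [179.9, 0.3, 100.6]
wrist_force: [-0.1, -0.2, 0.9]
opening: -0.0002
```

>>> servo_tool:
  moves:
    - [[0,0,0,0,0,0.08,0],[0,0,0,0,0,0.08,0]]

```text
time: 18.05
ee_pos: [0.6187, -0.0191, 0.0118]
tcp_rot: [179.9, 0.3, 100.6]
wrist_force: [0.6, -1.2, 1.6]
opening: -0.0002
```

>>> servo_tool:
  moves:
    - [[0,0,0,0,0,0.05,0],[0,0,0,0,0,0.05,0]]

```text
time: 18.22
ee_pos: [0.6188, -0.0191, 0.011]
tcp_rot: [179.9, 0.3, 100.6]
wrist_force: [-2.3, -2.0, 7.1]
opening: -0.0
```

>>> servo_tool:
  moves:
    - [[0,0,0,0,0,0.06,0],[0,0,0,0,0,0.06,0]]

```text
time: 18.38
ee_pos: [0.6188, -0.0191, 0.0111]
tcp_rot: [179.9, 0.3, 100.6]
wrist_force: [-1.6, -0.5, 5.5]
opening: 0.0004
```

The tip has stopped at z = 0.011, the leaf's flat height, with about 6 N on it. I'll back off straight up and check.

>>> servo_tool:
  moves:
    - [[0,0,0,0,0,-0.5,0],[0,0,0,0,0,-2,0],[0,0,0,0,0,-4,0],[0,0,0,0,0,-4,0],[0,0,0,0,0,-4,0],[0,0,0,0,0,-4,0],[0,0,0,0,0,-3,0],[0,0,0,0,0,0,0]]

```text
time: 19.05
ee_pos: [0.6144, -0.017, 0.2331]
tcp_rot: [-179.7, 0.1, 100.6]
wrist_force: [1.3, 0.3, 0.8]
opening: 0.0001
```

Run:
```python
from h import *
bk()
im=imaging.camera('scene');cv2.imwrite('pics/s13.png',cv2.resize(im[100:300,200:440],None,fx=3,fy=3,interpolation=cv2.INTER_CUBIC))
cv2.imwrite('pics/w13.png',imaging.camera('wrist'))
```

```text
t19.05 book x -0.0040 y -0.0960 z 0.2331 [-1.797e+02  1.000e-01  1.006e+02] [1.3 0.3 0.8] 0.0001
```

View pics/s13.png

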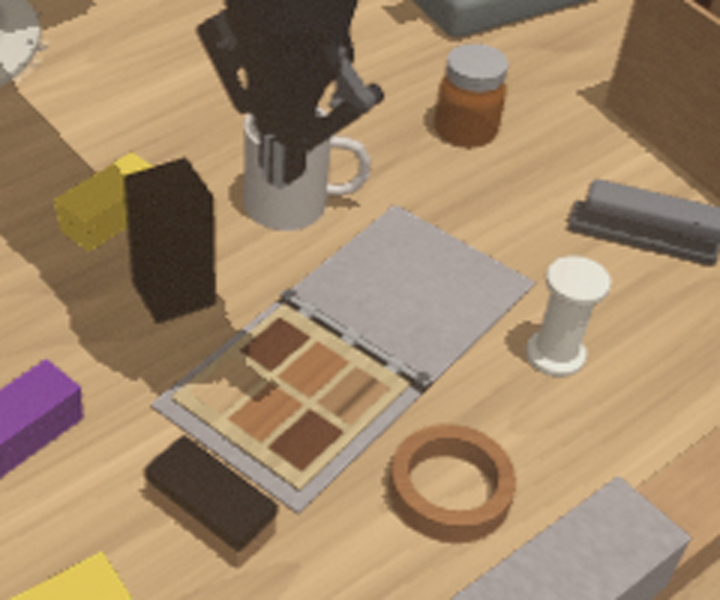

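View pics/w13.png

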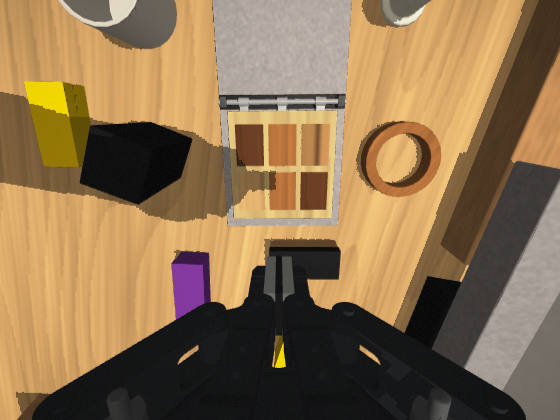

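The leaf lies flat inside the empty cover: (237–330, 110–217) in the wrist view, with an even grey margin. The carton at (305,262) stands clear on the table, and the bystanders look unmoved.

Run:
```python
from workcell import bot
print(bot.job_done())
```

```text
the job is handed in; nothing more can be done
None
```

I pushed the carton off the empty cover, swung the leaf over the spine, pressed it flat, and handed the job in at about 19 s of the 59 s allowed. The hand-in reports no verdict.

- **Carton:** I pushed it along the cover with two slightly opened fingertips, low on its side. It slid over the edge onto the table and stands upright there, with a clear gap to the cover in both the scene and wrist pictures.
- **Leaf:** I pushed it with the closed fingertips along its arc. At the end, the fingertip stopped at 11 mm above the table, which is the height expected for a flat leaf, with 5 to 7 N on it. After I backed off, the pictures showed it still flat, with an even margin of cover around it.
- **Forces:** The largest wrist force I read was about 10 N, briefly, when the finger first met the leaf. I then followed the leaf's arc more closely, and later readings during the swing were about 3 N or less.
- **Other things:** The bystanders and look-alikes in view look unmoved by eye; I didn't measure their positions again. With the robot up at 0.23 m, nothing was being touched.
- **Disagreement:** The top and scene cameras differed by up to about 8 mm on the book's position. I relied on the closer wrist view instead, and contact with the leaf agreed with it.

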